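# Point out the pivot parts to the apprentice

### The arm

A 6-joint arm with a two-finger parallel gripper is mounted at the origin on a cart in front of the work surface, level with it; the furniture and walls round the work are solid. World frame = base frame: x ahead of the robot, y to its left, z up, the work surface at z = 0. Lengths are in m, angles in degrees, forces in N, time in s.
With the tool pointing down it reaches from about 0.375 to 0.925 m from the base axis. Payload 5.7 kg.
Tool frame: the origin (TCP) lies between the finger pads; the fingertips stand 19 mm ahead of it and the grasp point (between the pads) is the TCP (robot.finger_overhang is the distance from the TCP to the fingertips, in m); z points along the fingers, y is the line along which they close (so a half turn about z gives the same grasp; the last joint's range is limited). The gripper opens to 85 mm and grips with 20 to 120 N. Pads are 22 mm wide; open, the fingers measure 114 mm over their backs; the gripper's body (76 mm by 85 mm) begins 54 mm behind the grasp point. The pads swing forward as they close: fully open they stand 13 mm farther back than shut.
Start: joints at [-76.095, 20.558, 86.54, -0, 72.909, -6.595], TCP at [0.21, -0.562, 0.25] pointing down, gripper open.
Joint ranges: [-170.27, 170.27], [-57.76, 135], [12.27, 136.19], [-55.21, 235.2], [11.17, 155.16], [-170.74, 170.74]. Speed limits (degrees/s): [136.94, 136.94, 180, 180, 180, 180].

### API

Orientations are given as [roll, pitch, yaw] about the fixed x, y, z axes, in that order (R = Rz(yaw) Ry(pitch) Rx(roll)).
In Python, from bench import robot, imaging, order, nets gives the robot as it stands.
- The arm moves only by the shell command python3 -m creep 'ROWS' [OPENING] [FORCE]. ROWS is JSON, a list that holds one entry, the list of rows, each a list of 6 numbers: the shift along the tool's x, y, z in mm, then the turn, a rotation vector about the tool's x, y, z in degrees. A call has 1 to 10 rows; each row is the pose to reach, as a shift and turn from the pose commanded when the call began, along the tool's axes at that moment; what a row does not reach only later rows make up. A row lasts 1/10 s, in which the tool goes at most 50 mm and 8.59 degrees, less where a joint would pass 70% of its speed; a pose out of reach is approached as far as the arm can. A call with a gripper value outside its range is refused whole. OPENING is the closure in counts, from 0 (fully open) to 255 (shut), set as the call begins (- or left out, the last holds). The fingers move at their own pace and stop on an object; FORCE is the grip in N (left out, the last holds). Time passes only in rows, so rows that repeat a pose let the fingers close. It gives the time, the measured TCP pose, the force, the opening and the grip force at its end, in the units of the state.
- robot.observe(): the state, without advancing time (a new reading comes with each control period).
- imaging.snapshot(name): name is "scene" or "top" or "wrist"; returns (picture, depth): 420x560x3 uint8, red, green, blue; 420x560 float32, m along the optical axis (not along the pixel's ray), 0 where there is no reading.
- imaging.get_calibration(name): a dict with "fx", "fy", "cx", "cy" (pixels), "eye" and "attitude" of the camera in the world. Camera axes: x right, y up, looking along -z (the intrinsics and any distortion apply to the point x, -y, -z); pixel columns grow to the right and rows downward; lengths in m; the calibration is good to about 2 mm. A picture is of the moment at which its call begins: read the wrist's pose just before it. get_calibration takes no time and is no camera call; for the wrist camera it gives the pose at the moment of the call.
- order.close_job(): hands the job in; it is judged then, once.
Trained networks look in the newest picture that a camera, given by its name, has taken for a name from the list of things; names that differ only in an ending like _2 or _b are one class to them, and where a whole thing is asked for, a point or a joint stands for the part that bears it (a point fixed in the world has none). Each returns a list of dicts, best first, with "score" (0 to 1); they miss things now and then, are a little off and sometimes report something else, mostly with a low value. They report only what shows in the picture. A call takes as long as a camera call.
- nets.search_frame(name, camera): "bbox" ([left, top, right, bottom] in pixels, round what is visible of it).
- nets.place_of(name, camera): "centre" ([column, row] in pixels: a listed point, or the origin of a listed thing).
The state is a dict: "clock": time; "joints": joint angles; "qd": joint speeds; "tau": joint torques, N m; "tcp_pos": TCP position; "eef_rot": TCP orientation; "wrist_force": force on the tool from outside, world axes, zero at the start; "wrist_torque": the same for the moment, N m; "gripper_width": finger opening in m; "grasp_force": force on a finger pad.
Only numpy, scipy, OpenCV 4.12 (cv2) and the standard library are available. Lean on these libraries where they do the work, as an engineer would, in place of code of your own. Each camera call takes 0.05 s, during which the arm holds its last target. There are 200 camera calls.

### The job

Show the apprentice which parts on the blue mat go into the pivot, in fitting order: from above, point with the fingertips first at the ball bearing, then at the bolt standing upright, then at the bright steel nut, with the fingertips two or three centimetres over the middle of the part and staying there for two seconds each time. Only point: do not touch or shift any part on the mat, pass well above the other parts (rusty nut, black tape roll, brass elbow) and never dip the fingers down to them. Finish still pointing at the bright steel nut.

Things in the scene. Friction and masses are not known exactly. Their poses are not given: they have to be found in the camera images.
- mat: blue layout mat with a thin white border line, 260 x 420 x 3 mm, fixed on the bench (its place and angle vary); origin at the centre of its underside, on the bench top, x across its short side, y along its long side. A red bench vice, taller than the parts, stands at the bench's front edge a few centimetres from the mat's near edge: keep clear of it
- ball_bearing: ball bearing, bright steel ring with an open bore, 52 mm in diameter, 15 mm tall, lying flat; origin at the centre of its underside, so its top is 15 mm above the origin. Point at it first. Loose, one of six parts in shuffled places on the mat, at least 10 cm apart, centre to centre. z axis up; height above the bench top of its underside 3 mm.
- steel_bolt: bright steel hex bolt standing on its head, thread up; head 24 x 27 mm and 10 mm thick, shank 16 mm in diameter, 80 mm tall in all; origin at the centre of its underside, the tip of the shank 80 mm above it. Topples if knocked. Point at it second. Loose, one of six parts in shuffled places on the mat, at least 10 cm apart, centre to centre. z axis up; height above the bench top of its underside 3 mm.
- steel_nut: bright steel hex nut, 24 x 27 mm, 13 mm tall, lying flat, the smallest part; origin at the centre of its underside, its top 13 mm above. Point at it third and last. Loose, one of six parts in shuffled places on the mat, at least 10 cm apart, centre to centre. z axis up; height above the bench top of its underside 3 mm.
- rusty_nut: brown rusty hex nut, 30 x 34 mm, 17 mm tall, lying flat; origin at the centre of its underside. Not to be pointed at. Loose, one of six parts in shuffled places on the mat, at least 10 cm apart, centre to centre. z axis up; height above the bench top of its underside 3 mm.
- black_tape: roll of black tape, flat ring 62 x 60 mm, 19 mm tall; origin at the centre of its underside. Not to be pointed at. Loose, one of six parts in shuffled places on the mat, at least 10 cm apart, centre to centre. z axis up; height above the bench top of its underside 3 mm.
- elbow: brass pipe elbow with two hex ends, 61 x 61 mm, 30 mm tall, lying flat; origin under the centre of its outline. Not to be pointed at. Loose, one of six parts in shuffled places on the mat, at least 10 cm apart, centre to centre. z axis up; height above the bench top of its underside 3 mm.

How it is judged (in metres and radians):
On the way, in this order (a step that is already met when the one before it is completed fails the run):
1. the fingertips dwell just above the ball bearing (horizontal distance between the grasp point and ball_bearing below 0.025 m and z of the grasp point in the frame of ball_bearing between 0.035 and 0.09 m), for 1.5 s.
2. the fingertips dwell just above the upright bolt (horizontal distance between the grasp point and steel_bolt below 0.025 m and z of the grasp point in the frame of steel_bolt between 0.1 and 0.155 m), for 1.5 s.
3. the fingertips dwell just above the bright steel nut (horizontal distance between the grasp point and steel_nut below 0.025 m and z of the grasp point in the frame of steel_nut between 0.033 and 0.088 m), for 1.5 s.
At the end, for the whole second after the job is handed in: The fingers still point at the bright steel nut: the grasp point between the finger pads (about 19 mm behind the fingertips) is within 25 mm of the nut's axis and 20 to 75 mm above its top; all six parts are at rest within 6 mm of where they began, the bolt upright (all of step 3 and distance of each of ball_bearing, steel_bolt, steel_nut, rusty_nut, black_tape, elbow from where it was at the start of the episode below 0.006 m and linear speed of each of ball_bearing, steel_bolt, steel_nut, rusty_nut, black_tape, elbow below 0.02 m/s and angle between steel_bolt's own z axis and vertical below 0.1 rad); the robot touches nothing.
It fails at once if a part on the mat is touched by the robot (more than 0.3 N) (contact force between any of the fingers, the arm and ball_bearing above 0.3 N or contact force between any of the fingers, the arm and steel_bolt above 0.3 N or contact force between any of the fingers, the arm and steel_nut above 0.3 N or contact force between any of the fingers, the arm and rusty_nut above 0.3 N or contact force between any of the fingers, the arm and black_tape above 0.3 N or contact force between any of the fingers, the arm and elbow above 0.3 N).
It fails at once if a part on the mat is shifted or lifted by more than 6 mm (distance of any of ball_bearing, steel_bolt, steel_nut, rusty_nut, black_tape, elbow from where it was at the start of the episode above 0.006 m).
It fails at once if the fingers dip down to the rusty nut, the black tape roll or the brass elbow (grasp point within 25 mm of its axis and less than 75 mm above its top) ((horizontal distance between the grasp point and rusty_nut below 0.025 m and z of the grasp point in the frame of rusty_nut below 0.092 m) or (horizontal distance between the grasp point and black_tape below 0.025 m and z of the grasp point in the frame of black_tape below 0.094 m) or (horizontal distance between the grasp point and elbow below 0.025 m and z of the grasp point in the frame of elbow below 0.105 m)).
It also fails if it takes over 56 s, if anything falls off the work surface, if the arm or the gripper's body presses on something with over 40 N, if the wrist force passes 120 N, or if a joint passes its speed limit or range.

## Working session

There is one attempt and no reset: what is moved stays moved. The work goes in short steps, Python scripts to look and compute and a shell command to move; the robot and the scene stay as the last step left them, time stands still between calls to the robot, and variables do not carry over. Pictures are saved under pics/ and viewed, at most 10 in all, crops included, and the job is handed in when it is done.

```bash
mkdir -p pics
cat > h.py <<'E'
import numpy as np, cv2
from bench import robot, imaging, order, nets
def world(cam,px,d=None,z=None,c=None):
    c=c or imaging.get_calibration(cam)
    A=np.array(c["attitude"],float)
    if A.shape!=(3,3):
        from scipy.spatial.transform import Rotation as R
        A=R.from_euler('xyz',A,degrees=True).as_matrix()
    r=A@np.array([(px[0]-c["cx"])/c["fx"],-(px[1]-c["cy"])/c["fy"],-1.])
    e=np.array(c["eye"])
    return e+r*(d if z is None else (z-e[2])/r[2])
NAMES=["ball_bearing","steel_bolt","steel_nut","rusty_nut","black_tape","elbow"]
E
python3 - <<'E'
from h import *
s=robot.observe();print(s["clock"],s["tcp_pos"],s["eef_rot"],s["gripper_width"])
for cam in ["top","scene"]:
    p,d=imaging.snapshot(cam);c=imaging.get_calibration(cam);print(cam,c)
    cv2.imwrite(f"pics/{cam}1.png",p[:,:,::-1])
    for n in NAMES:
        for r in nets.place_of(n,cam)[:2]:
            u=r["centre"];print(n,round(r["score"],2),np.round(u),world(cam,u,z=.003).round(3), world(cam,u,d=d[int(u[1]),int(u[0])]).round(3))
E
```

```text
0.0 [ 0.20995762 -0.5613847   0.24945991] [-1.79896050e+02 -1.33507383e-02  2.04984010e+01] 0.08531167861472802
top {'fx': 435.6278447966966, 'fy': 435.6278447966966, 'cx': 273.59831483117875, 'cy': 209.87857942710448, 'eye': array([0.44764661, 0.03651037, 0.86612279]), 'attitude': array([  6.61875988,  -1.10086011, -89.84097254])}
ball_bearing 0.88 [186. 230.] [0.508 0.194 0.003] [0.508 0.194 0.003]
steel_bolt 0.72 [186. 169.] [0.629 0.197 0.003] [0.626 0.195 0.015]
steel_bolt 0.58 [247. 239.] [0.489 0.072 0.003] [0.486 0.069 0.078]
steel_nut 0.72 [185. 169.] [0.629 0.199 0.003] [0.626 0.196 0.016]
rusty_nut 0.61 [257. 183.] [0.603 0.053 0.003] [0.6   0.053 0.02 ]
black_tape 0.57 [321. 180.] [ 0.608 -0.076  0.003] [ 0.608 -0.076  0.003]
elbow 0.94 [308. 254.] [ 0.461 -0.049  0.003] [ 0.461 -0.049  0.002]
elbow 0.62 [185. 229.] [0.509 0.196 0.003] [0.509 0.195 0.004]
scene {'fx': 445.89587285078056, 'fy': 445.89587285078056, 'cx': 279.2009530751535, 'cy': 205.8139262269794, 'eye': array([0.15299575, 0.61727014, 0.49073539]), 'attitude': array([  57.20878065,    0.57076949, -145.9043701 ])}
ball_bearing 0.98 [247. 277.] [0.506 0.198 0.003] [0.494 0.212 0.019]
steel_bolt 0.96 [293. 236.] [0.503 0.064 0.003] [0.491 0.082 0.019]
steel_nut 0.75 [194. 250.] [0.626 0.193 0.003] [0.614 0.204 0.015]
rusty_nut 0.47 [254. 216.] [0.603 0.05  0.003] [0.594 0.061 0.013]
black_tape 0.84 [290. 192.] [ 0.592 -0.064  0.003] [ 0.583 -0.05   0.013]
elbow 0.68 [341. 214.] [ 0.464 -0.05   0.003] [ 0.45  -0.019  0.026]
```

View pics/top1.png

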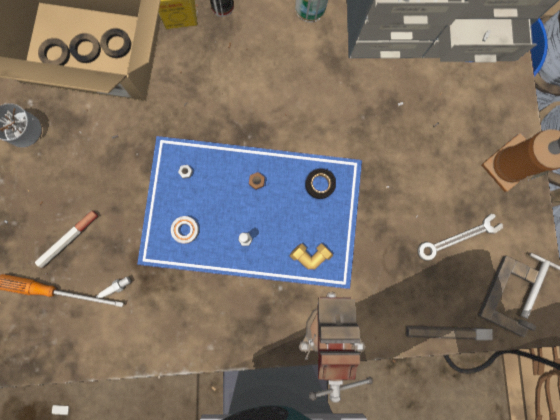

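View pics/scene1.png

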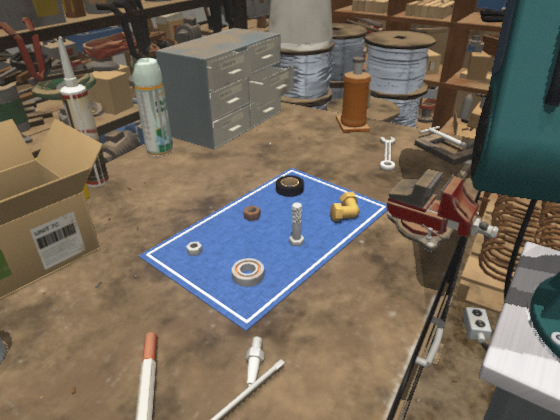

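The top view shows the bright nut at (185,171), bearing at (184,230), bolt tip at (244,239), rusty nut at (257,181), tape at (321,183), elbow at (311,256) and the vice at about (338,340). The scene view agrees, with the bolt base at (296,241). The second "steel_bolt" hit in the top view is the real bolt; the first is the nut. I'll move out at z 0.25, clear of the vice, and shut the fingers.

```bash
python3 -m creep '[[[10,-6,0,0,0,0],[35,-22,0,0,0,0],[75,-46,0,0,0,0],[117,-72,0,0,0,0],[159,-98,0,0,0,0],[201,-124,0,0,0,0],[243,-150,0,0,0,0],[285,-176,0,0,0,0],[320,-198,0,0,0,0],[333,-206,0,0,0,0]]]' 235
python3 - <<'E'
from h import *
from scipy.spatial.transform import Rotation as R
print(world("top",(244,239),z=.083),world("scene",(296,241),z=.005),world("top",(184,230),z=.018),world("top",(185,171),z=.016))
s=robot.observe();M=R.from_euler('xyz',s["eef_rot"],degrees=True).as_matrix()
print(s["tcp_pos"],s["eef_rot"],1000*M.T@(np.array([.49,.19,.22])-s["tcp_pos"]))
E
```

```text
clock: 1.7
tcp_pos: [0.4514, -0.2485, 0.2504]
eef_rot: [-179.9, -0.1, 20.7]
wrist_force: [0.5, -0.7, -0.2]
gripper_width: 0.0065
grasp_force: 0.0
[0.48572065 0.0746713  0.083     ] [0.48927791 0.07546193 0.005     ] [0.50590953 0.19442383 0.018     ] [0.62288094 0.19590972 0.016     ]
[ 0.45143418 -0.24851972  0.25043591] [-1.79941210e+02 -6.45791709e-02  2.06925343e+01] [ 190.99575631 -396.57184244   31.05813435]
```

```bash
python3 -m creep '[[[8,-17,0,0,0,0],[26,-54,0,0,0,0],[46,-96,0,0,0,0],[67,-138,0,0,0,0],[88,-182,0,0,0,0],[109,-226,0,0,0,0],[130,-270,0,0,0,0],[150,-312,0,0,0,0],[170,-352,0,0,0,0],[185,-385,20,0,0,0]]]'
python3 - <<'E'
from h import *
from scipy.spatial.transform import Rotation as R
s=robot.observe();print(s["tcp_pos"])
c=imaging.get_calibration("wrist");p,d=imaging.snapshot("wrist")
cv2.imwrite("pics/w1.png",p[:,:,::-1])
for n in NAMES[:3]:
    for r in nets.search_frame(n,"wrist")[:2]:
        b=r["bbox"];u=((b[0]+b[2])/2,(b[1]+b[3])/2);print(n,round(r["score"],2),np.round(b),world("wrist",u,z=.012,c=c).round(3))
    for r in nets.place_of(n,"wrist")[:2]: print("  pl",round(r["score"],2),world("wrist",r["centre"],z=.003,c=c).round(3))
M=R.from_euler('xyz',s["eef_rot"],degrees=True).as_matrix()
print(1000*M.T@(np.array([.506,.195,.063])-s["tcp_pos"]))
E
```

```text
clock: 2.7
tcp_pos: [0.4903, 0.1757, 0.2326]
eef_rot: [180.0, -0.4, 20.5]
wrist_force: [1.9, 0.2, -0.2]
gripper_width: 0.0071
grasp_force: 0.0
[0.49030901 0.17565115 0.23256332]
ball_bearing 0.77 [234. 127. 289. 183.] [0.507 0.196 0.012]
  pl 0.83 [0.506 0.194 0.003]
steel_bolt 0.76 [353. 199. 401. 250.] [0.481 0.064 0.012]
  pl 0.7 [0.489 0.078 0.003]
steel_nut 0.64 [292.  10. 320.  44.] [0.624 0.197 0.012]
  pl 0.82 [0.624 0.197 0.003]
[ 20.43505917 -12.7446473  169.68290086]
```

View pics/w1.png

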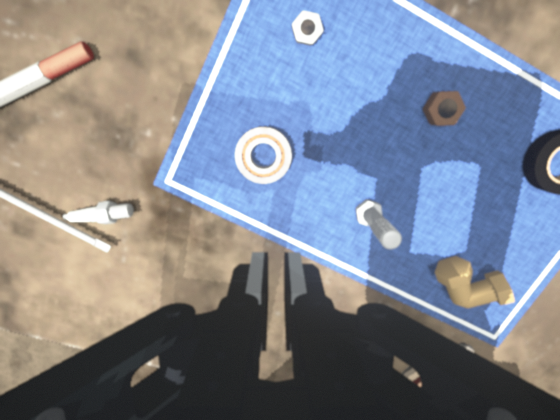

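The wrist view matches: bearing at (264,155), nut at (308,27), bolt base at (369,212), so the bearing is at (0.506, 0.195). I'm descending over it.

```bash
python3 -m creep '[[[6,-4,10,0,0,0],[12,-8,35,0,0,0],[18,-11,65,0,0,0],[20,-13,95,0,0,0],[20,-13,122,0,0,0],[20,-13,145,0,0,0],[20,-13,160,0,0,0],[20,-13,168,0,0,0],[20,-13,170,0,0,0],[20,-13,170,0,0,0]]]'
python3 -m creep '[[[0,0,0,0,0,0],[0,0,0,0,0,0],[0,0,0,0,0,0],[0,0,0,0,0,0],[0,0,0,0,0,0],[0,0,0,0,0,0],[0,0,0,0,0,0],[0,0,0,0,0,0],[0,0,0,0,0,0],[0,0,0,0,0,0]]]'
python3 -m creep '[[[0,0,0,0,0,0],[0,0,0,0,0,0],[0,0,0,0,0,0],[0,0,0,0,0,0],[0,0,0,0,0,0],[0,0,0,0,0,0],[0,0,0,0,0,0],[0,0,0,0,0,0],[0,0,0,0,0,0],[0,0,0,0,0,0]]]'
python3 - <<'E'
from h import *
from scipy.spatial.transform import Rotation as R
s=robot.observe();M=R.from_euler('xyz',s["eef_rot"],degrees=True).as_matrix()
p,d=imaging.snapshot("scene");cv2.imwrite("pics/s2.png",p[:,:,::-1])
print(s["tcp_pos"],1000*M.T@(np.array([.488,.0765,.13])-s["tcp_pos"]))
E
```

```text
clock: 4.05
tcp_pos: [0.5029, 0.192, 0.0605]
eef_rot: [-180.0, -0.0, 20.5]
wrist_force: [0.5, 0.7, 0.7]
gripper_width: 0.0067
grasp_force: 0.0
clock: 5.05
tcp_pos: [0.5025, 0.1922, 0.0603]
eef_rot: [-180.0, 0.0, 20.5]
wrist_force: [0.9, 0.2, -0.4]
gripper_width: 0.0066
grasp_force: 0.0
clock: 6.05
tcp_pos: [0.5025, 0.1922, 0.0603]
eef_rot: [-180.0, 0.0, 20.5]
wrist_force: [-0.3, -0.3, 0.0]
gripper_width: 0.0066
grasp_force: 0.0
[0.50248679 0.19221055 0.06032592] [-54.09110117 103.30225844 -69.68553191]
```

View pics/s2.png

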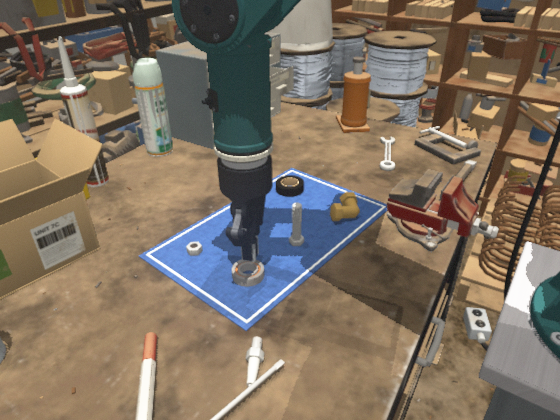

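The fingertips are over the bearing (248,270), and the bolt at (297,225) is undisturbed. Next I rise to z≈0.2, move to the bolt and come down to 0.13.

```bash
python3 -m creep '[[[0,0,-10,0,0,0],[0,0,-40,0,0,0],[0,0,-80,0,0,0],[-3,5,-115,0,0,0],[-12,22,-138,0,0,0],[-28,52,-145,0,0,0],[-43,82,-145,0,0,0],[-52,99,-145,0,0,0],[-54,103,-140,0,0,0],[-54,103,-135,0,0,0]]]'
python3 -m creep '[[[0,0,0,0,0,0],[0,0,0,0,0,0]]]'
python3 - <<'E'
from h import *
from scipy.spatial.transform import Rotation as R
s=robot.observe();M=R.from_euler('xyz',s["eef_rot"],degrees=True).as_matrix()
print(s["tcp_pos"],1000*M.T@(np.array([.488,.0765,.13])-s["tcp_pos"]))
E
```

```text
clock: 7.1
tcp_pos: [0.4881, 0.0765, 0.1956]
eef_rot: [-180.0, -0.1, 20.4]
wrist_force: [0.2, -0.6, -0.4]
gripper_width: 0.0067
grasp_force: 0.0
clock: 7.3
tcp_pos: [0.4879, 0.0777, 0.195]
eef_rot: [-180.0, 0.0, 20.6]
wrist_force: [0.1, 0.7, -0.5]
gripper_width: 0.0064
grasp_force: 0.0
[0.48785818 0.07770115 0.19499567] [-0.24729498  1.2189537  64.99502561]
```

```bash
python3 -m creep '[[[0,0,5,0,0,0],[0,0,15,0,0,0],[0,0,27,0,0,0],[0,0,39,0,0,0],[0,0,50,0,0,0],[0,0,58,0,0,0],[0,0,63,0,0,0],[0,0,65,0,0,0],[0,0,65,0,0,0],[0,0,65,0,0,0]]]'
python3 -m creep '[[[0,0,0,0,0,0],[0,0,0,0,0,0],[0,0,0,0,0,0],[0,0,0,0,0,0],[0,0,0,0,0,0],[0,0,0,0,0,0],[0,0,0,0,0,0],[0,0,0,0,0,0],[0,0,0,0,0,0],[0,0,0,0,0,0]]]'
python3 -m creep '[[[0,0,0,0,0,0],[0,0,0,0,0,0],[0,0,0,0,0,0],[0,0,0,0,0,0],[0,0,0,0,0,0],[0,0,0,0,0,0],[0,0,0,0,0,0],[0,0,0,0,0,0],[0,0,0,0,0,0],[0,0,0,0,0,0]]]'
python3 - <<'E'
from h import *
from scipy.spatial.transform import Rotation as R
s=robot.observe();M=R.from_euler('xyz',s["eef_rot"],degrees=True).as_matrix()
p,d=imaging.snapshot("scene");cv2.imwrite("pics/s3.png",p[:,:,::-1])
print(s["tcp_pos"],1000*M.T@(np.array([.6235,.1965,.062])-s["tcp_pos"]))
E
```

```text
clock: 8.3
tcp_pos: [0.4883, 0.0768, 0.1306]
eef_rot: [180.0, -0.0, 20.5]
wrist_force: [0.1, 0.1, -0.0]
gripper_width: 0.0068
grasp_force: 0.0
clock: 9.3
tcp_pos: [0.488, 0.0768, 0.1303]
eef_rot: [-180.0, -0.0, 20.5]
wrist_force: [0.6, 0.1, -0.3]
gripper_width: 0.0067
grasp_force: 0.0
clock: 10.3
tcp_pos: [0.488, 0.0768, 0.1303]
eef_rot: [-180.0, -0.0, 20.5]
wrist_force: [0.3, -0.1, -0.9]
gripper_width: 0.0065
grasp_force: 0.0
[0.48801865 0.0768292  0.13032138] [168.81192727 -64.62979347  68.33469602]
```

View pics/s3.png

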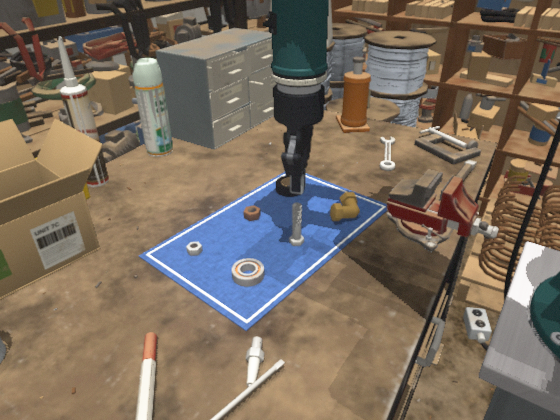

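The fingertips at (298,190) stand just above the bolt tip (297,206), and the bolt is upright. Next is the nut, again passing high.

```bash
python3 -m creep '[[[0,0,-10,0,0,0],[0,0,-40,0,0,0],[6,-2,-68,0,0,0],[26,-10,-75,0,0,0],[58,-22,-75,0,0,0],[94,-36,-75,0,0,0],[128,-49,-75,0,0,0],[155,-59,-72,0,0,0],[167,-64,-60,0,0,0],[169,-65,-45,0,0,0]]]'
python3 -m creep '[[[0,0,0,0,0,0],[0,0,0,0,0,0]]]'
python3 - <<'E'
from h import *
from scipy.spatial.transform import Rotation as R
s=robot.observe();M=R.from_euler('xyz',s["eef_rot"],degrees=True).as_matrix()
print(s["tcp_pos"],1000*M.T@(np.array([.6235,.1965,.062])-s["tcp_pos"]))
E
```

```text
clock: 11.35
tcp_pos: [0.6246, 0.1977, 0.1751]
eef_rot: [180.0, -0.1, 20.6]
wrist_force: [-0.8, -0.3, 0.1]
gripper_width: 0.0069
grasp_force: 0.0
clock: 11.55
tcp_pos: [0.6215, 0.1957, 0.1742]
eef_rot: [-180.0, 0.2, 20.5]
wrist_force: [-0.2, 0.1, 1.5]
gripper_width: 0.0067
grasp_force: 0.0
[0.62149751 0.19572666 0.17418856] [2.57057756e+00 1.88431090e-02 1.12179642e+02]
```

```bash
python3 -m creep '[[[0,0,8,0,0,0],[0,0,25,0,0,0],[0,0,45,0,0,0],[0,0,65,0,0,0],[0,0,84,0,0,0],[0,0,98,0,0,0],[0,0,107,0,0,0],[0,0,112,0,0,0],[0,0,112,0,0,0],[0,0,112,0,0,0]]]'
python3 -m creep '[[[0,0,0,0,0,0],[0,0,0,0,0,0],[0,0,0,0,0,0],[0,0,0,0,0,0],[0,0,0,0,0,0],[0,0,0,0,0,0],[0,0,0,0,0,0],[0,0,0,0,0,0],[0,0,0,0,0,0],[0,0,0,0,0,0]]]'
python3 -m creep '[[[0,0,0,0,0,0],[0,0,0,0,0,0],[0,0,0,0,0,0],[0,0,0,0,0,0],[0,0,0,0,0,0],[0,0,0,0,0,0],[0,0,0,0,0,0],[0,0,0,0,0,0],[0,0,0,0,0,0],[0,0,0,0,0,0]]]'
python3 - <<'E'
from h import *
s=robot.observe();print(s["tcp_pos"])
p,d=imaging.snapshot("scene");cv2.imwrite("pics/s4.png",p[:,:,::-1])
E
```

```text
clock: 12.55
tcp_pos: [0.6241, 0.197, 0.064]
eef_rot: [180.0, -0.1, 20.5]
wrist_force: [-0.2, -0.2, 0.2]
gripper_width: 0.0066
grasp_force: 0.0
clock: 13.55
tcp_pos: [0.6235, 0.1969, 0.0633]
eef_rot: [-180.0, 0.0, 20.5]
wrist_force: [0.8, 0.6, -0.0]
gripper_width: 0.0068
grasp_force: 0.0
clock: 14.55
tcp_pos: [0.6235, 0.1969, 0.0633]
eef_rot: [-180.0, -0.0, 20.5]
wrist_force: [-0.5, -0.1, -0.1]
gripper_width: 0.0065
grasp_force: 0.0
[0.62354975 0.19687601 0.06334765]
```

View pics/s4.png

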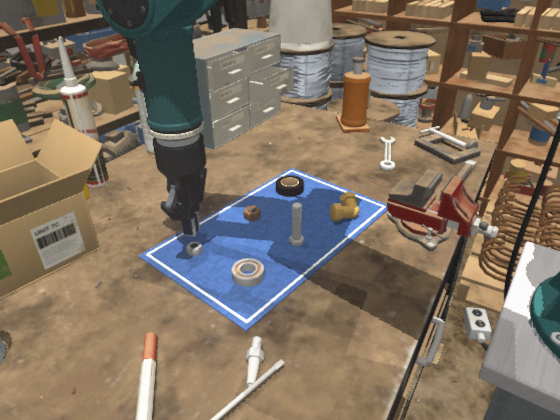

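The fingertips (191,232) are over the bright nut (194,248), and every part is where it began.

```bash
python3 -c "
from bench import order
print(order.close_job())"
```

```text
the job is handed in; nothing more can be done
None
```

I pointed at the ball bearing, the upright bolt and the bright steel nut in that order, for two seconds or more each, and handed the job in still over the nut; the camera pictures show no part moved, but the hand-in returned no verdict.

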